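# Select the tall bottle's station with the mixer's H-gate lever

## Robot

A 6-joint arm with a two-finger parallel gripper is mounted at the origin on the work surface. World frame = base frame: x ahead of the robot, y to its left, z up, the work surface at z = 0. Lengths are in mm, angles in degrees, forces in N, time in s.
With the tool pointing down it reaches from about 350 to 850 mm from the base axis. Payload 8.1 kg.
Tool frame: the origin (TCP) lies midway between the tips of the shut fingers; the grasp point (between the pads) lies 19 mm behind it; z points along the fingers, y is the line along which they close (so a half turn about z gives the same grasp; the last joint's range is limited). The gripper opens to 85 mm and grips with 20 to 120 N. Pads are 22 mm wide; open, the fingers measure 114 mm over their backs; the gripper's body (76 mm by 85 mm) begins 54 mm behind the grasp point. The pads swing forward as they close: fully open they stand 13 mm farther back than shut.
Start: joints at [58.934, 7.471, 85.268, -0, 87.261, -4.893], TCP at [264.627, 538.496, 231.292] pointing down, gripper open.
Joint ranges: [-169.43, 169.43], [-51.17, 129.36], [1.28, 143.12], [-76.62, 256.62], [0, 156.53], [-152.29, 152.29]. Speed limits (degrees/s): [136.94, 136.94, 159.86, 180, 180, 180].

## Interface

Orientations are given as [roll, pitch, yaw] about the fixed x, y, z axes, in that order (R = Rz(yaw) Ry(pitch) Rx(roll)).
In Python, from bench import sense, snapshot, order, finder gives the robot as it stands.
- The arm moves only by the tool send_rows, never from a script. Its argument "steps" is a list of rows, each a list of 2 entries, a list of its own where there are three numbers: the shift along the world's x, y, z in units of 30 mm (1.0 is 30 mm), then the turn, a rotation vector about the world's x, y, z in rad. In form: [[[dx, dy, dz], [wx, wy, wz]], ...]. A call has 1 to 10 rows; each row is the pose to reach, as a shift and turn from the pose commanded when the call began; what a row does not reach only later rows make up. A row lasts 1/8 s, in which the tool goes at most 62.5 mm and 10.7 degrees, less where a joint would pass 70% of its speed; a pose out of reach is approached as far as the arm can. A call with a gripper value outside its range is refused whole. "fingers" is the closure, from 0 (fully open) to 1 (shut), set as the call begins (left out, the last holds). The fingers move at their own pace and stop on an object; "squeeze" is the grip in N (left out, the last holds). Time passes only in rows, so rows that repeat a pose let the fingers close. It gives the time, the measured TCP pose, the force, the opening and the grip force at its end, in the units of the state.
- sense(): the state, without advancing time (a new reading comes with each control period).
- snapshot(name): name is "side" or "top"; returns a dict with "img" (420x560x3 uint8, red, green, blue), "K" (3x3 intrinsics, pixels), "k1" (the pictures are not rectified: a ray, as slopes to the right and down, at radius r is drawn at 1 + k1 r^2 times it, then the intrinsics apply), "pose" (4x4, takes a point from camera to world coordinates). Camera axes: x right, y up, looking along -z (the intrinsics and any distortion apply to the point x, -y, -z); pixel columns grow to the right and rows downward; lengths in mm; the calibration is good to about 2 mm. A picture is of the moment at which its call begins. There is no depth.
- order.hand_in(): hands the job in; it is judged then, once.
Trained networks look in the newest picture that a camera, given by its name, has taken for a name from the list of things; names that differ only in an ending like _2 or _b are one class to them, and where a whole thing is asked for, a point or a joint stands for the part that bears it (a point fixed in the world has none). Each returns a list of dicts, best first, with "confidence" (0 to 1); they miss things now and then, are a little off and sometimes report something else, mostly with a low value. They report only what shows in the picture. A call takes as long as a camera call. They do not tell look-alikes from the thing itself.
- finder.find_in(label, camera): "box" ([left, top, width, height] as shares, 0 to 1, of the picture: columns of its width, rows of its height, round what is visible of it).
- finder.trace(label, camera): "mask" (420x560 bool, what is visible of it) and "box" ([left, top, width, height] as shares, 0 to 1, of the picture: columns of its width, rows of its height, round what is visible of it).
- finder.pinpoint(label, camera): "at" ([column, row] as shares, 0 to 1, of the picture: columns of its width, rows of its height: a listed point, or the origin of a listed thing).
The state is a dict: "time": time; "joint_pos": joint angles; "qd": joint speeds; "joint_efforts": joint torques, N m; "tool_pos": TCP position; "tcp_rot": TCP orientation; "ft_force": force on the tool from outside, world axes, zero at the start; "wrist_torque": the same for the moment, N m; "finger_gap": finger opening in mm; "grip_force": force on a finger pad.
Only numpy, scipy, OpenCV 4.12 (cv2) and the standard library are available. Lean on these libraries where they do the work, as an engineer would, in place of code of your own. Each camera call takes 0.05 s, during which the arm holds its last target. There are 200 camera calls.

## Task

Push the mixer's selector lever out of the slot where it is parked, through the H-shaped gate and fully home into the slot at the corner where the tall bottle stands, then let go of it. Use only light fingertip pushes on the lever without gripping it, never drive it home at a short bottle's corner on the way, and leave all bottles and other things standing where they are, neither lifted nor knocked.

Things in the scene. Friction and masses are not known exactly. Their poses are not given: they have to be found in the camera images.
- mixer: White four-station bottle mixer fixed to the bench, deck 240 x 240 mm, deck top 30 mm up. Origin: centre of its underside; x, y along its edges, z up; turned up to 0.35 rad. Corner cups (60 mm outside, 51 inside, rim 8 mm above deck) centred at x = +-85, y = +-85 mm. The cup at (-x, +y) is empty: the lever is parked in that slot. The other three hold bottles, the tall one in either -y cup.
- gate (a point): Centre of the gate plate's top, 100 mm above the bench, on a pillar 114 mm (x) by 104 mm (y); mixer's axes. H-shaped cut-out: two slots 14.5 mm wide along x at y = +-18 mm, joined at x = 0 by a passage along y, 16 mm wide, between two tongues (|y| < 10.5 mm). Each of the four slot ends belongs to the cup at that corner.
- knob: Black round upright knob, 28 mm diameter, 53 mm tall, on an 8 mm steel rod (the lever). Origin at its middle (26 mm below its top), 170 mm along the rod (its z axis) from the pivot, which lies 20 mm above the bench under the gate's centre: 190 mm above the bench when upright. In a slot end its middle is about 45 mm (x) and 36 mm (y) from the gate's centre, 180 mm high.
- throw (a joint): Tilt of the lever along the slots, rad: 0 in the middle passage, positive towards mixer +x, range -0.27 to 0.27 (slot ends); 17 mm at the knob per 0.1 rad. Fully home: beyond 0.225 either way. Slots can be changed only within about +-0.05. Takes about 2 N at the knob, stays where left; no springs or detents.
- cross (a joint): Tilt of the lever across the slots, rad: positive towards mixer +y, range -0.22 to 0.22; 0.22 is the +y slot, -0.22 the -y slot; 17 mm at the knob per 0.1 rad. The lever runs along a slot while within about 0.04 of that end. Takes about 2 N at the knob, stays where left.
- tall_bottle: Clear glass bottle, 44 mm diameter, 105 mm tall, aluminium cap, paper band, standing loose in one of the mixer's cups on the deck. Origin at the centre of its underside (30 mm above the bench). Its corner is the one to select.
- short_1: Glass bottle like the tall one, 44 mm diameter but only 56 mm tall, loose in another cup. Origin at the centre of its underside.
- short_2: Second short glass bottle, 44 mm diameter, 56 mm tall, loose in another cup. Origin at the centre of its underside.
- deck_vial: Small glass vial, 22 mm diameter, 42 mm tall, standing loose on the deck on the mixer's -x side, in front of the pillar. Origin at the centre of its underside.
- bench_bottle: Glass bottle, 40 mm diameter, 70 mm tall, on the bench close to the mixer's -y side. Origin at the centre of its underside.
- dish: White open dish, 200 x 95 mm, 32 mm high, on the bench to the left. Origin at the centre of its underside.
- tape: Paper roll, 64 mm outside, 36 mm hole, 25 mm high, lying on the bench to the right. Origin at the centre of its underside.
- carton: Cardboard carton, 120 x 70 x 45 mm high, on the bench to the right. Origin at the centre of its underside.
- saline: Clear plastic bottle, 64 mm diameter, 160 mm tall, on the bench at the back left. Origin at the centre of its underside.
Mind the look-alikes: they are no part of the job. Leave any black or blue look-alike of the saline alone.

How it is judged (in metres and radians):
On the way, in this order (a step that is already met when the one before it is completed fails the run):
1. the lever is pushed out of its parking slot to the middle of the gate (value of joint throw above -0.08 rad).
2. the lever is fully home in the slot at the tall bottle's corner (horizontal distance between knob and tall_bottle below 0.085 m and (value of joint throw above 0.225 rad or value of joint throw below -0.225 rad)), for 0.2 s.
At the end, for the whole second after the job is handed in: The lever is at rest in the slot at the tall bottle's corner: knob within 85 mm (horizontally) of the tall bottle's axis and throw beyond 0.225 rad; all bottles and other loose things within 20 mm of their starting places and upright within 0.2 rad (all of step 2 and velocity of joint throw between -0.05 and 0.05 rad/s and distance of each of tall_bottle, short_1, short_2, deck_vial, bench_bottle, dish, tape, carton, saline from where it was at the start of the episode below 0.02 m and angle between each of tall_bottle, short_1, short_2, deck_vial, bench_bottle, saline's own z axis and vertical below 0.2 rad); the robot touches nothing.
It fails at once if a bottle or another loose thing is lifted, carried, pushed more than 20 mm or tipped over 0.4 rad (distance of any of tall_bottle, short_1, short_2, deck_vial, bench_bottle, dish, tape, carton, saline from where it was at the start of the episode above 0.02 m or angle between any of tall_bottle, short_1, short_2, deck_vial, bench_bottle, dish, tape, carton, saline's own z axis and vertical above 0.4 rad).
It fails at once if the lever is driven home at a short bottle's corner (horizontal distance between knob and short_1 below 0.072 m or horizontal distance between knob and short_2 below 0.072 m).
It fails at once if the lever's knob is pressed or pinched with more than 40 N (contact force between the fingers and knob above 40 N).
It also fails if it takes over 61 s, if anything falls off the work surface, if the arm or the gripper's body presses on something with over 40 N, if the wrist force passes 120 N, or if a joint passes its speed limit or range.

## Working session

There is one attempt and no reset: what is moved stays moved. The work goes in short steps, Python scripts to look and compute and a tool call to move; the robot and the scene stay as the last step left them, time stands still between calls to the robot, and variables do not carry over. Pictures are saved under pics/ and viewed, at most 10 in all, crops included, and the job is handed in when it is done.

Besides the shell and the picture viewer there is one more tool, called after "Call:" as a command line: name --argument value ..., lists and objects as JSON in quotes. send_rows: Moves the arm, as the interface text tells. Its arguments: {"type":"object","properties":{"steps":{"type":"array"},"fingers":{"type":"number"},"squeeze":{"type":"number"}},"required":["steps"]}

```bash
mkdir -p pics; cat > h.py <<'E'
import numpy as np, cv2
from bench import sense, snapshot, order, finder
def ray(s,at):
    K=s["K"];h,w=s["img"].shape[:2]
    u=np.array([[[at[0]*w,at[1]*h]]],float)
    p=cv2.undistortPoints(u,K,np.array([s["k1"],0,0,0,0.]))[0,0]
    P=np.array(s["pose"]);d=P[:3,:3]@np.array([p[0],-p[1],-1]);return P[:3,3],d/np.linalg.norm(d)
def atz(s,at,z):
    o,d=ray(s,at);return o+d*(z-o[2])/d[2]
def tri(rs):
    A=sum(np.eye(3)-np.outer(d,d) for o,d in rs);b=sum((np.eye(3)-np.outer(d,d))@o for o,d in rs)
    return np.linalg.solve(A,b)
def proj(s,X):
    P=np.array(s["pose"]);c=P[:3,:3].T@(np.array(X,float)-P[:3,3]);x=np.array([c[0],-c[1]])/-c[2]
    x=x*(1+s["k1"]*(x@x));return (s["K"]@np.r_[x,1])[:2]
E
python3 - <<'E'
from h import *
np.set_printoptions(precision=1,suppress=True)
S={c:snapshot(c) for c in("side","top")}
for c in S: cv2.imwrite(f"pics/{c}0.png",S[c]["img"][:,:,::-1]); print(c,np.array(S[c]["pose"])[:3,3])
for n in ["mixer","gate","knob","tall_bottle","short_1","deck_vial","bench_bottle","saline","dish","carton"]:
    R={}
    for c in S:
        r=finder.pinpoint(n,c)[:3]
        print(n,c,[(np.round(np.array(q["at"])*[560,420]),round(q["confidence"],2)) for q in r])
        if r:R[c]=ray(S[c],r[0]["at"])
    if len(R)==2: print("   ",tri(list(R.values())))
print(sense())
E
```

```text
side [   73.9 -1140.5   904.1]
top [ 301.1   -1.3 1335. ]
mixer side [(array([314., 276.]), 0.7)]
mixer top [(array([301., 204.]), 0.58)]
    [597.6 -55.5 -11.5]
gate side [(array([311., 244.]), 0.93), (array([214., 201.]), 0.4), (array([312., 375.]), 0.36)]
gate top [(array([307., 194.]), 0.55)]
    [590.5 -62.6 101.4]
knob side [(array([291., 217.]), 0.73)]
knob top [(array([300., 204.]), 0.45)]
    [543.3 -44.1 187.1]
tall_bottle side [(array([305., 290.]), 0.81)]
tall_bottle top [(array([343., 228.]), 0.75)]
    [ 525.9 -165.6   42.1]
short_1 side [(array([355., 269.]), 0.69), (array([318., 237.]), 0.38)]
short_1 top [(array([267., 177.]), 0.57)]
    [731.1  28.2 -95. ]
deck_vial side [(array([280., 272.]), 0.62), (array([352., 271.]), 0.47)]
deck_vial top [(array([299., 233.]), 0.52)]
    [505.  -51.1  25.9]
bench_bottle side [(array([353., 301.]), 0.97)]
bench_bottle top []
saline side [(array([272., 193.]), 0.96), (array([288., 208.]), 0.95), (array([277., 225.]), 0.94)]
saline top [(array([198., 193.]), 0.93), (array([172., 164.]), 0.91), (array([130., 168.]), 0.68)]
    [579.2 205.6 121.9]
dish side [(array([215., 203.]), 0.85)]
dish top [(array([113., 252.]), 0.9), (array([297., 206.]), 0.51)]
    [445.6 433.8  -7.8]
carton side [(array([399., 370.]), 0.82)]
carton top [(array([448., 200.]), 0.82)]
    [ 625.9 -449.8   -0.4]
{'time': 1.1, 'joint_pos': array([58.9,  7.5, 85.3,  0. , 87.3, -4.9]), 'qd': array([ 0.2,  0. , -0. ,  0. , -0. , -0.1]), 'joint_efforts': array([  0. , -56.9, -50.1,   0. ,   0. ,  -0. ]), 'tool_pos': array([264.6, 538.5, 231.3]), 'tcp_rot': array([180. ,  -0. , 153.8]), 'ft_force': array([ 0.8, -0.1,  0.1]), 'wrist_torque': array([-0.,  0.,  0.]), 'grip_force': 0.0, 'finger_gap': 85.60718741117353}
```

```bash
python3 - <<'E'
import cv2
a=cv2.imread("pics/side0.png")[150:350,200:440];b=cv2.imread("pics/top0.png")[120:280,200:400]
cv2.imwrite("pics/s1.png",cv2.resize(a,(720,600),interpolation=cv2.INTER_CUBIC));cv2.imwrite("pics/t1.png",cv2.resize(b,(750,600),interpolation=cv2.INTER_CUBIC))
E
```

```text
(no output)
```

View pics/s1.png

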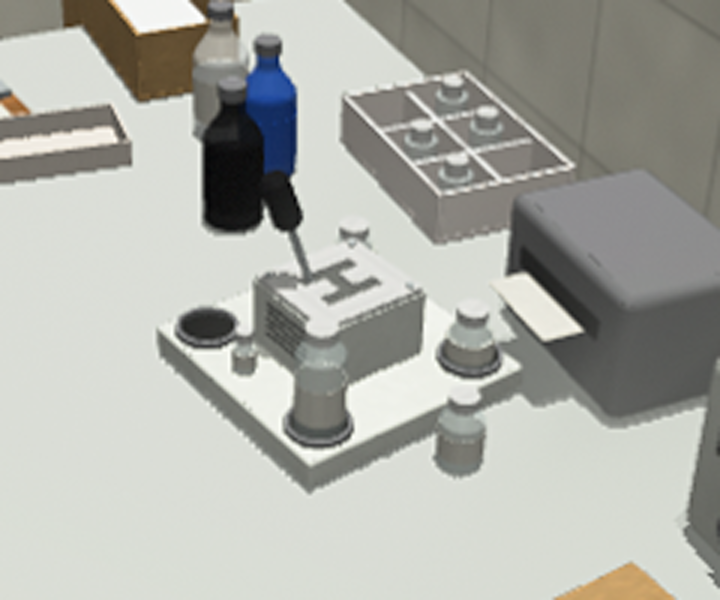

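View pics/t1.png

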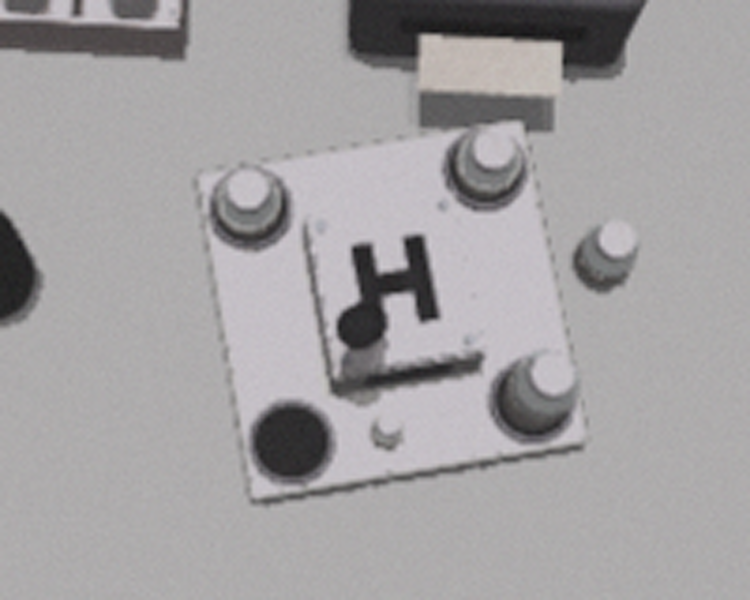

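The side view shows the tall bottle at about crop (320,385), picture (307,278). In the top view it is at crop (540,395), picture (344,225), so its corner is (-x,-y). The empty cup is at crop (290,440). The knob is at crop (361,326), picture (296,207), leaning toward the empty cup.

Things that could be mistaken for the knob are the black saline look-alike (side picture (277,200)) and the dark empty cup. The knob is the thin one on the steel rod at side picture (294,217). Bottle candidates: the tall one is at side (307,278). The short ones are at (318,230) and (357,263), and the bench one is at (353,294).

```bash
cat > fit.py <<'E'
from h import *
np.set_printoptions(precision=1,suppress=True)
S=snapshot("top")
c=np.array([(197,177),(520,122),(587,440),(252,502)])/3.75+[200,120]
W=np.array([atz(S,p/[560,420],30)[:2] for p in c])
M=np.array([[1,1],[1,-1],[-1,-1],[-1,1]])*120.
z=W@[1,1j];m=M@[1,1j];k=np.vdot(m,z-z.mean())/np.vdot(m,m)
print("centre",W.mean(0),"yaw",np.angle(k),"scale",abs(k)); C=W.mean(0);a=np.angle(k)
np.save("mix.npy",[*C,a])
R=np.array([[np.cos(a),-np.sin(a)],[np.sin(a),np.cos(a)]])
s2=snapshot("side")
K=tri([ray(S,np.array([361,326])/3.75/[560,420]+np.array([200,120])/[560,420]),ray(s2,np.array([283,201])/3/[560,420]+np.array([200,150])/[560,420])])
print("knob",K,"in mixer",R.T@(K[:2]-C))
for n,v in dict(parked=(-45,36),gate=(0,0),p1start=(-95,36),target=(-45,-36),tall=(-85,-85)).items(): print(n,C+R@v)
# checks: projected gate slot ends/knob in crop px
for n,X in dict(knob=[*(C+R@[-45,36]),180],gate=[*C,100],tallcap=[*(C+R@[-85,-85]),135]).items():
    print(n,"top",(proj(S,X)-[200,120])*3.75,"side",(proj(s2,X)-[200,150])*3)
E
python3 fit.py
```

```text
centre [590.5 -60.7] yaw 0.23101784348754767 scale 0.9818281937850364
knob [546.3 -37.5 180.5] in mixer [-37.8  32.7]
parked [538.5 -36. ]
gate [590.5 -60.7]
p1start [489.8 -47.4]
target [ 555.  -106.1]
tall [ 527.3 -162.9]
knob top [358.9 335.3] side [271.9 202.9]
gate top [394.7 285. ] side [336.  282.1]
tallcap top [552.4 377. ] side [318.5 327.7]
```

Call:
send_rows --steps '[[[0.5,-1.3,0.3],[0,0,-0.06]],[[1.2,-3.2,0.3],[0,0,-0.15]],[[1.9,-5.1,0.3],[0,0,-0.24]],[[2.6,-7.0,0.3],[0,0,-0.33]],[[3.4,-8.9,0.3],[0,0,-0.42]],[[4.1,-10.8,0.3],[0,0,-0.51]],[[4.8,-12.7,0.3],[0,0,-0.6]],[[5.5,-14.6,0.3],[0,0,-0.69]],[[6.2,-16.5,0.3],[0,0,-0.78]],[[6.9,-18.4,0.3],[0,0,-0.86]]]' --fingers 1 --squeeze 20

```text
time: 2.45
tool_pos: [472.1, -15.5, 240.7]
tcp_rot: [179.9, 0.0, 104.4]
ft_force: [0.8, 0.8, 0.8]
finger_gap: 0.3
grip_force: 0.0
```

Call:
send_rows --steps '[[[0.5,-1.2,0],[0,0,-0.02]],[[0.5,-1.2,-1.0],[0,0,-0.02]],[[0.5,-1.2,-2.0],[0,0,-0.02]],[[0.5,-1.2,-2.3],[0,0,-0.02]],[[0.5,-1.2,-2.3],[0,0,-0.02]]]'

```text
time: 3.08
tool_pos: [486.4, -49.3, 171.3]
tcp_rot: [-180.0, -0.0, 103.4]
ft_force: [-0.0, 0.1, 0.1]
finger_gap: 0.3
grip_force: 0.0
```

```bash
cat > look.py <<'E'
import sys
from h import *
np.set_printoptions(precision=1,suppress=True)
A=[]
for c,(x,y) in dict(side=(220,140),top=(220,130)).items():
    s=snapshot(c);A.append(cv2.resize(s["img"][y:y+160,x:x+160,::-1],(400,400),interpolation=cv2.INTER_CUBIC))
    print(c,"tcp px",(proj(s,sense()["tool_pos"])-[x,y])*2.5)
cv2.imwrite(f"pics/{sys.argv[1]}.png",np.hstack(A)); print(sense()["tool_pos"],sense()["ft_force"])
E
python3 look.py l1
```

```text
side tcp px [134.9 216.6]
top tcp px [200.8 254.6]
[487.4 -49.5 172.7] [ 1.1 -0.1  0.8]
```

View pics/l1.png

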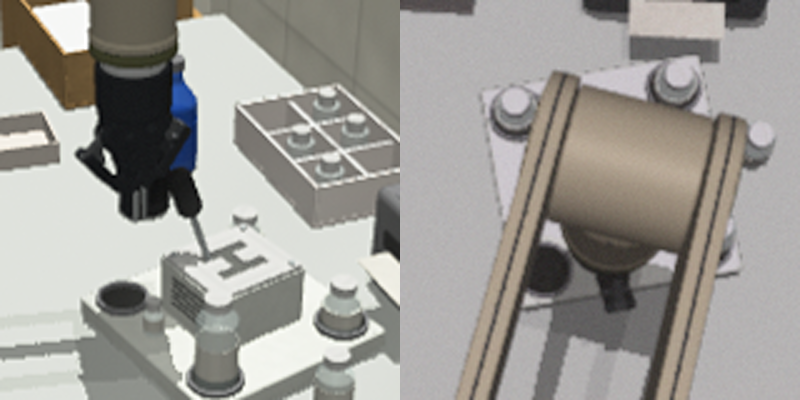

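The side crop shows the shut fingertip at (140,210), just -x of the knob at (185,190). The knuckles splay along the closing line above it. I'll turn the tool 90° so that the narrow face does the pushing along x.

Call:
send_rows --steps '[[[0,0,0.1],[0,0,-0.17]],[[0,0,0.1],[0,0,-0.35]],[[0,0,0.1],[0,0,-0.52]],[[0,0,0.1],[0,0,-0.7]],[[0,0,0.1],[0,0,-0.87]],[[0,0,0.1],[0,0,-1.05]],[[0,0,0.1],[0,0,-1.22]],[[0,0,0.1],[0,0,-1.4]],[[0,0,0.1],[0,0,-1.57]],[[0,0,0.1],[0,0,-1.57]]]'

```text
time: 4.42
tool_pos: [487.5, -49.6, 175.8]
tcp_rot: [179.9, -0.1, 13.5]
ft_force: [1.1, 0.8, 0.4]
finger_gap: 0.3
grip_force: 0.0
```

Call:
send_rows --steps '[[[0.2,0.05,0],[0,0,0]],[[0.4,0.09,0],[0,0,0]],[[0.6,0.14,0],[0,0,0]],[[0.8,0.19,0],[0,0,0]],[[1.0,0.23,0],[0,0,0]],[[1.15,0.27,0],[0,0,0]],[[1.3,0.3,0],[0,0,0]],[[1.4,0.33,0],[0,0,0]],[[1.5,0.35,0],[0,0,0]],[[1.5,0.35,0],[0,0,0]]]'

```text
time: 5.68
tool_pos: [531.7, -39.0, 174.2]
tcp_rot: [-180.0, 0.0, 13.5]
ft_force: [-0.4, -0.7, 1.8]
finger_gap: -0.3
grip_force: 0.6
```

```bash
cat > kn.py <<'E'
from h import *
import sys
np.set_printoptions(precision=1,suppress=True)
C=np.array([594,-61]);a=.231;R=np.array([[np.cos(a),-np.sin(a)],[np.sin(a),np.cos(a)]])
s=snapshot("side")
for q in finder.pinpoint("knob","side")[:2]: print("knob",np.array(q["at"])*[560,420],q["confidence"],"mixer",R.T@(atz(s,q["at"],187)[:2]-C))
t=sense();print("tcp",t["tool_pos"],"mixer",R.T@(t["tool_pos"][:2]-C),t["tcp_rot"],t["ft_force"],t["time"])
E
python3 kn.py; python3 look.py l2
```

```text
knob [311.  248.2] 0.7 mixer [ -97.1 -112.4]
knob [293.9 215.9] 0.57 mixer [-43.1  29.9]
tcp [531.6 -39.  174.2] mixer [-55.7  35.7] [-180.     0.    13.5] [-0.3 -0.6  0.8] 5.775
side tcp px [171.5 201.5]
top tcp px [191.9 207.2]
[531.6 -39.  174.2] [-1.1 -0.1  1.1]
```

View pics/l2.png

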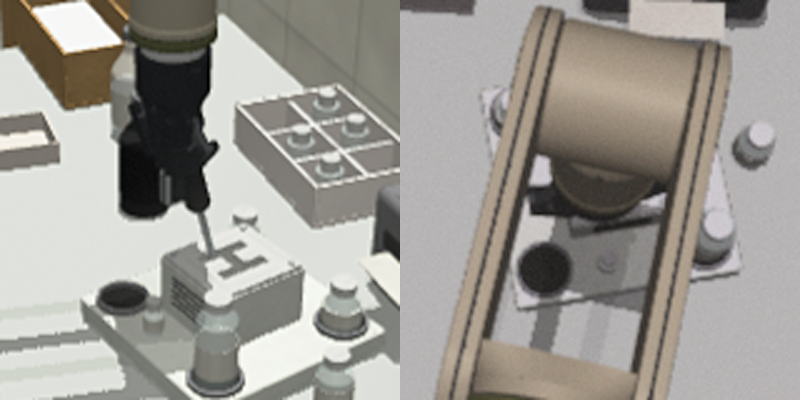

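The knob at side crop (197,195) is in contact with the fingertip and has begun to move. I'll continue pushing.

Call:
send_rows --steps '[[[0.15,0.03,0],[0,0,0]],[[0.3,0.07,0],[0,0,0]],[[0.45,0.1,0],[0,0,0]],[[0.6,0.14,0],[0,0,0]],[[0.75,0.17,0],[0,0,0]],[[0.85,0.2,0],[0,0,0]],[[0.85,0.2,0],[0,0,0]]]'

```text
time: 6.75
tool_pos: [557.3, -33.0, 174.2]
tcp_rot: [180.0, 0.0, 13.5]
ft_force: [-1.2, -1.2, 0.5]
finger_gap: -0.2
grip_force: 0.5
```

```bash
python3 kn.py; python3 look.py l3
```

```text
knob [304.7 209.1] 0.47 mixer [ 0.6 41.6]
tcp [557.2 -33.  174.2] mixer [-29.5  35.7] [180.   -0.   13.5] [-1.7 -1.  -0.6] 6.85
side tcp px [191.9 194. ]
top tcp px [186.8 180.3]
[557.1 -33.  174.2] [-0.7 -0.5 -0. ]
```

View pics/l3.png

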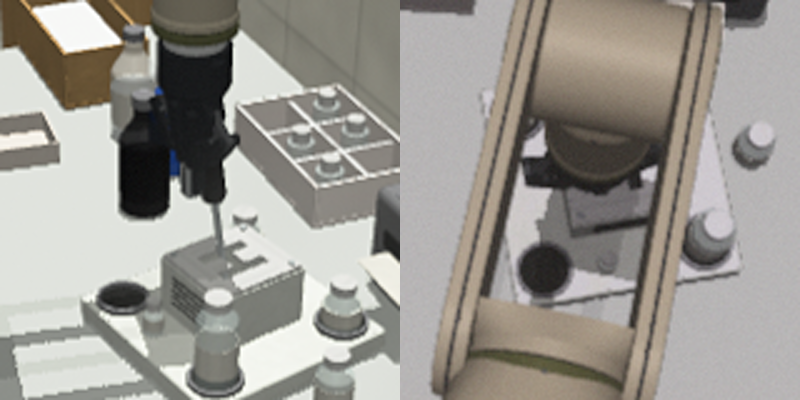

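Call:
send_rows --steps '[[[-0.5,-0.12,0],[0,0,0]],[[-1.0,-0.23,0],[0,0,0]],[[-1.0,-0.23,1.0],[0,0,0.15]],[[-1.0,-0.2,2.0],[0,0,0.32]],[[-0.7,0.3,2.0],[0,0,0.5]],[[-0.4,0.8,2.0],[0,0,0.67]],[[0,1.2,2.0],[0,0,0.85]],[[0.3,1.6,2.0],[0,0,1.02]],[[0.57,1.86,2.0],[0,0,1.2]],[[0.57,1.86,2.0],[0,0,1.38]]]'

```text
time: 8.2
tool_pos: [574.6, 23.5, 234.1]
tcp_rot: [180.0, -0.0, 92.9]
ft_force: [-0.5, -0.0, 0.2]
finger_gap: 0.0
grip_force: 0.0
```

Call:
send_rows --steps '[[[0,0,0],[0,0,0.19]],[[0,0,-0.8],[0,0,0.19]],[[0,0,-1.6],[0,0,0.19]],[[0,0,-1.9],[0,0,0.19]],[[0,0,-1.9],[0,0,0.19]]]'

```text
time: 8.82
tool_pos: [573.8, 22.8, 176.9]
tcp_rot: [-179.9, -0.0, 103.4]
ft_force: [1.1, 0.3, 0.2]
finger_gap: -0.1
grip_force: 0.0
```

```bash
python3 kn.py; python3 look.py l4
```

```text
knob [303.2 214. ] 0.53 mixer [-17.8  23.8]
tcp [574.8  22.8 178.4] mixer [ 0.5 85.9] [179.9   0.  103.4] [-0.1  0.4 -0.6] 8.925
side tcp px [186.9 162.5]
top tcp px [128.6 157.5]
[575.   22.7 178.7] [ 0.6 -0.   0.3]
```

View pics/l4.png

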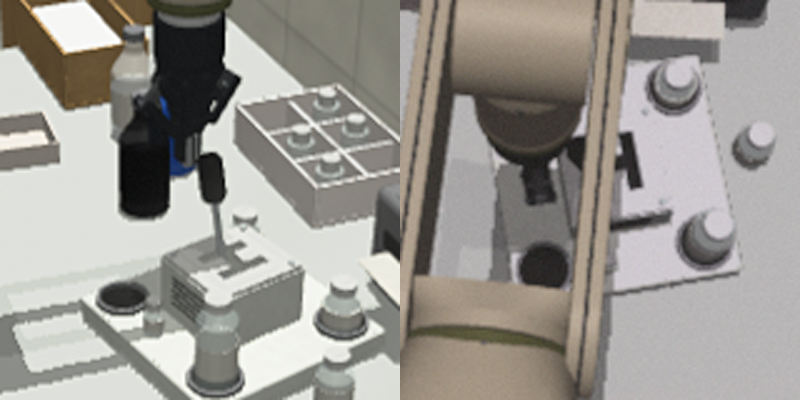

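```bash
python3 - <<'E'
from h import *
C=np.array([594,-61]);a=.231
s=snapshot("side")
for th,cr in [(-.27,.22),(-.1,.22),(-.05,.22),(0,.22),(.05,.22),(0,0)]:
    d=np.array([np.tan(th),np.tan(cr),1]);d/=np.linalg.norm(d)
    R=np.array([[np.cos(a),-np.sin(a),0],[np.sin(a),np.cos(a),0],[0,0,1]])
    f=lambda L:(proj(s,np.r_[C,20]+R@d*L)-[220,140])*2.5
    print(th,cr,f(170),f(196),f(85),f(144))
E
```

```text
-0.27 0.22 [180.37431278 193.29834546] [172.13712757 172.60128808] [206.3242733 258.495451 ] [188.46815776 213.63438716]
-0.1 0.22 [201.29689511 180.93170278] [196.5207516  158.43666778] [216.43164281 252.1927492 ] [206.00302526 203.09376753]
-0.05 0.22 [207.562152   178.08951354] [203.8103712  155.20725447] [219.47414163 250.70904018] [211.262375   200.65256349]
0 0.22 [213.84934174 175.61633568] [211.11938228 152.41141417] [222.53543016 249.39851616] [216.54450095 198.51801226]
0.05 0.22 [220.14288459 173.51499719] [218.42934393 150.05175844] [225.60840679 248.26340581] [221.83656038 196.69295988]
0 0 [235.66396414 187.08820503] [236.45424669 165.22494077] [233.19135754 255.67761834] [234.8899816  208.52812916]
```

The side crop shows the knob at (212,180), free and almost upright along x (throw about -0.03). The finger stands at its +y side. I'll push towards -y.

Call:
send_rows --steps '[[[0.05,-0.2,0],[0,0,0]],[[0.1,-0.4,0],[0,0,0]],[[0.15,-0.55,0],[0,0,0]],[[0.2,-0.7,0],[0,0,0]],[[0.25,-0.85,0],[0,0,0]],[[0.3,-1.0,0],[0,0,0]],[[0.3,-1.0,0],[0,0,0]]]'

```text
time: 9.95
tool_pos: [583.3, -7.5, 177.3]
tcp_rot: [180.0, 0.0, 103.4]
ft_force: [-0.4, 0.8, -0.2]
finger_gap: -0.0
grip_force: 0.5
```

```bash
python3 kn.py
```

```text
knob [306.2 210.3] 0.72 mixer [ 0.1 34.4]
knob [309.9 272.5] 0.32 mixer [-156.7 -185.8]
tcp [583.2  -7.2 177.2] mixer [ 1.8 54.8] [-180.     0.   103.4] [-0.7  0.  -0.4] 10.05
```

Call:
send_rows --steps '[[[0.04,-0.15,0],[0,0,0]],[[0.08,-0.3,0],[0,0,0]],[[0.12,-0.45,0],[0,0,0]],[[0.15,-0.6,0],[0,0,0]],[[0.19,-0.75,0],[0,0,0]],[[0.19,-0.75,0],[0,0,0]]]'

```text
time: 10.8
tool_pos: [589.0, -30.2, 177.2]
tcp_rot: [-180.0, 0.0, 103.4]
ft_force: [0.8, 1.6, 0.5]
finger_gap: -0.1
grip_force: 0.4
```

```bash
python3 kn.py
```

```text
knob [309.6 213.5] 0.69 mixer [-2.5 16.2]
knob [316.2 273.6] 0.31 mixer [-147.9 -196.9]
tcp [588.9 -29.9 177.2] mixer [ 2.2 31.5] [-180.     0.   103.4] [-0.  -0.1  0.3] 10.9
```

Call:
send_rows --steps '[[[0.04,-0.15,0],[0,0,0]],[[0.07,-0.3,0],[0,0,0]],[[0.11,-0.45,0],[0,0,0]],[[0.14,-0.6,0],[0,0,0]],[[0.18,-0.75,0],[0,0,0]],[[0.21,-0.9,0],[0,0,0]],[[0.25,-1.05,0],[0,0,0]],[[0.25,-1.05,0],[0,0,0]]]'

```text
time: 11.9
tool_pos: [596.3, -61.6, 177.0]
tcp_rot: [-180.0, -0.0, 103.4]
ft_force: [-0.3, 1.5, 1.1]
finger_gap: -0.0
grip_force: 0.4
```

```bash
python3 kn.py; python3 look.py l5
```

```text
knob [318.9 219.6] 0.55 mixer [ -1.7 -21.7]
tcp [596.4 -61.3 177.1] mixer [ 2.2 -0.9] [-180.     0.   103.4] [-0.2  0.9  0.1] 12.0
side tcp px [237.5 197.4]
top tcp px [218.7 140.6]
[596.4 -61.2 177.2] [-0.   0.9 -0.5]
```

View pics/l5.png

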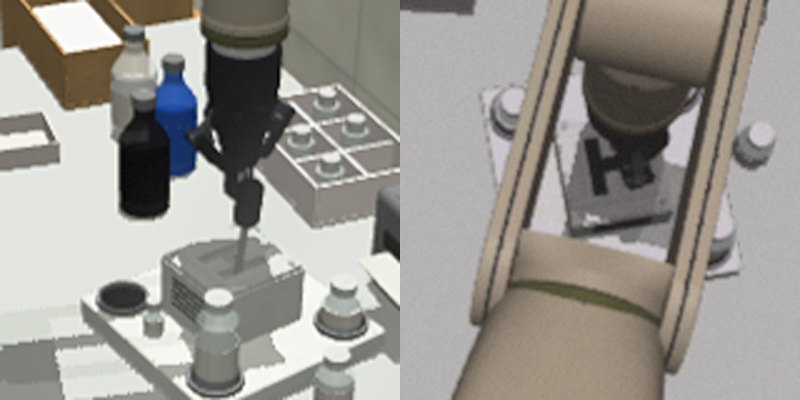

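The knob at side crop (248,205) follows the finger and is near y = -26, so it needs a few mm more.

Call:
send_rows --steps '[[[0.02,-0.1,0],[0,0,0]],[[0.05,-0.2,0],[0,0,0]],[[0.06,-0.27,0],[0,0,0]],[[0.06,-0.27,0],[0,0,0]]]'

```text
time: 12.6
tool_pos: [598.3, -69.5, 177.3]
tcp_rot: [-180.0, 0.0, 103.4]
ft_force: [-0.5, 0.3, 0.2]
finger_gap: -0.5
grip_force: 0.5
```

Call:
send_rows --steps '[[[0.01,-0.05,0],[0,0,0]],[[0.01,-0.05,0],[0,0,0]]]'

```text
time: 12.85
tool_pos: [598.5, -70.7, 177.2]
tcp_rot: [-180.0, -0.0, 103.4]
ft_force: [-0.5, 1.9, -0.5]
finger_gap: -0.1
grip_force: 0.9
```

```bash
python3 kn.py
```

```text
knob [321.4 224.3] 0.61 mixer [-10.7 -43. ]
tcp [598.5 -70.7 177.3] mixer [  2.2 -10.5] [-180.    -0.   103.4] [ 0.1  1.9 -1.1] 12.95
```

Call:
send_rows --steps '[[[0.01,-0.05,0],[0,0,0]],[[0.01,-0.05,0],[0,0,0]]]'

```text
time: 13.2
tool_pos: [598.7, -72.1, 177.1]
tcp_rot: [-180.0, -0.0, 103.4]
ft_force: [0.2, 2.7, -1.9]
finger_gap: -0.4
grip_force: 1.5
```

Call:
send_rows --steps '[[[0.01,-0.05,0],[0,0,0]],[[0.01,-0.05,0],[0,0,0]]]'

```text
time: 13.45
tool_pos: [599.0, -73.6, 177.1]
tcp_rot: [-180.0, -0.0, 103.4]
ft_force: [-0.7, 5.1, -2.3]
finger_gap: -0.0
grip_force: 2.0
```

```bash
python3 kn.py
```

```text
knob [321.9 225.3] 0.5 mixer [-12.6 -47.4]
tcp [599.  -73.6 177.1] mixer [  2.  -13.4] [-180.    -0.   103.4] [-0.9  5.3 -2.2] 13.55
```

The force has risen to 5 N, so the lever is at the -y slot stop. I'll back off, go over the top, and come down on its +x side.

Call:
send_rows --steps '[[[-0.12,0.5,0],[0,0,0]],[[-0.23,0.97,0],[0,0,0]],[[-0.23,0.97,1.0],[0,0,-0.15]],[[-0.23,0.97,2.0],[0,0,-0.32]],[[0.3,1.1,2.2],[0,0,-0.5]],[[0.9,1.2,2.2],[0,0,-0.67]],[[1.5,0.9,2.2],[0,0,-0.85]],[[1.9,0.3,2.2],[0,0,-1.02]],[[2.12,-0.27,2.2],[0,0,-1.2]],[[2.12,-0.27,2.2],[0,0,-1.38]]]'

```text
time: 14.8
tool_pos: [663.0, -82.6, 243.4]
tcp_rot: [179.9, 0.0, 23.9]
ft_force: [-0.4, -0.1, -0.6]
finger_gap: -0.3
grip_force: 0.0
```

Call:
send_rows --steps '[[[0,0,0],[0,0,-0.19]],[[0,0,-0.8],[0,0,-0.19]],[[0,0,-1.6],[0,0,-0.19]],[[0,0,-2.2],[0,0,-0.19]],[[0,0,-2.2],[0,0,-0.19]]]'

```text
time: 15.42
tool_pos: [661.6, -81.3, 175.4]
tcp_rot: [-179.9, 0.2, 13.5]
ft_force: [0.0, 0.2, -0.0]
finger_gap: 0.1
grip_force: 0.0
```

```bash
python3 kn.py; python3 look.py l6
```

```text
knob [320.3 226.6] 0.5 mixer [-19.7 -50. ]
tcp [663.  -81.8 178.1] mixer [ 62.4 -36. ] [180.   -0.   13.5] [ 0.1 -0.8 -0.1] 15.525
side tcp px [304.5 193.3]
top tcp px [243.6  73. ]
[663.5 -82.  178.9] [-1.1 -0.3 -0.5]
```

View pics/l6.png

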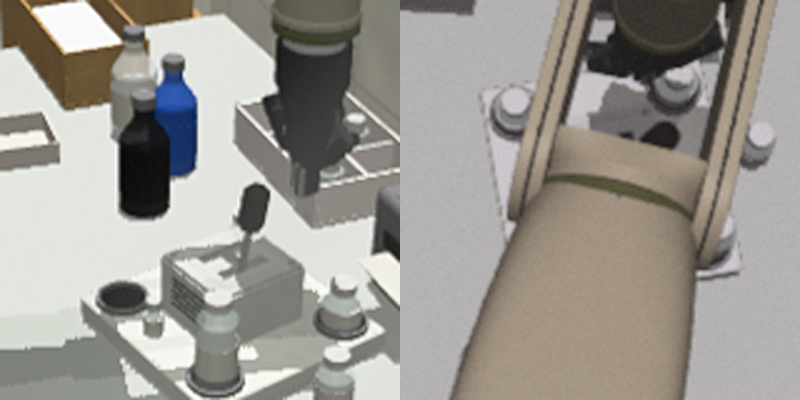

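The knob is alone in the -y slot at crop (253,208), with the finger at its +x side (crop (305,180)). I'll push towards -x.

Call:
send_rows --steps '[[[-0.3,-0.07,0],[0,0,0]],[[-0.6,-0.14,0],[0,0,0]],[[-0.8,-0.19,0],[0,0,0]],[[-1.0,-0.23,0],[0,0,0]],[[-1.15,-0.27,0],[0,0,0]],[[-1.3,-0.3,0],[0,0,0]],[[-1.45,-0.34,0],[0,0,0]],[[-1.6,-0.37,0],[0,0,0]],[[-1.75,-0.41,0],[0,0,0]],[[-1.75,-0.41,0],[0,0,0]]]'

```text
time: 16.88
tool_pos: [610.0, -94.3, 177.4]
tcp_rot: [180.0, -0.0, 13.4]
ft_force: [0.4, 0.3, 0.7]
finger_gap: 0.1
grip_force: 0.5
```

```bash
python3 kn.py
```

```text
knob [315.8 224.9] 0.48 mixer [-24.  -37.2]
tcp [610.2 -94.2 177.4] mixer [  8.2 -36.1] [180.   -0.   13.4] [1.1 1.  0.3] 16.975
```

Call:
send_rows --steps '[[[-0.15,-0.03,0],[0,0,0]],[[-0.3,-0.07,0],[0,0,0]],[[-0.45,-0.1,0],[0,0,0]],[[-0.6,-0.14,0],[0,0,0]],[[-0.7,-0.16,0],[0,0,0]],[[-0.7,-0.16,0],[0,0,0]]]'

```text
time: 17.73
tool_pos: [589.0, -99.1, 177.4]
tcp_rot: [180.0, 0.0, 13.4]
ft_force: [0.8, 0.4, -0.5]
finger_gap: 0.1
grip_force: 0.3
```

Call:
send_rows --steps '[[[-0.06,-0.01,0],[0,0,0]],[[-0.06,-0.01,0],[0,0,0]]]'

```text
time: 17.98
tool_pos: [587.4, -99.3, 177.3]
tcp_rot: [180.0, -0.0, 13.5]
ft_force: [0.6, 0.6, -0.1]
finger_gap: -0.1
grip_force: 0.5
```

Call:
send_rows --steps '[[[-0.06,-0.01,0],[0,0,0]],[[-0.06,-0.01,0],[0,0,0]]]'

```text
time: 18.23
tool_pos: [585.5, -99.6, 177.3]
tcp_rot: [-180.0, 0.0, 13.5]
ft_force: [1.5, -0.5, -0.5]
finger_gap: 0.1
grip_force: 0.5
```

```bash
python3 kn.py
```

```text
tcp [585.6 -99.6 177.3] mixer [-17.  -35.7] [-180.     0.    13.5] [ 1.5  1.  -1.3] 18.325
```

Call:
send_rows --steps '[[[-0.06,-0.01,0],[0,0,0]],[[-0.06,-0.01,0],[0,0,0]]]'

```text
time: 18.58
tool_pos: [583.7, -99.9, 177.3]
tcp_rot: [180.0, 0.0, 13.5]
ft_force: [0.3, -0.3, -0.4]
finger_gap: -0.1
grip_force: 0.5
```

Call:
send_rows --steps '[[[-0.05,-0.01,0],[0,0,0]],[[-0.05,-0.01,0],[0,0,0]]]'

```text
time: 18.82
tool_pos: [582.2, -100.2, 177.3]
tcp_rot: [-180.0, 0.0, 13.5]
ft_force: [1.6, 0.1, -0.9]
finger_gap: 0.0
grip_force: 0.5
```

```bash
python3 kn.py;python3 look.py l7
```

```text
knob [307.4 227.4] 0.47 mixer [-48.4 -34.4]
knob [214.  202.9] 0.34 mixer [-179.   207.8]
tcp [ 582.3 -100.2  177.3] mixer [-20.4 -35.5] [180.    0.   13.5] [ 1.3 -0.  -0.2] 18.925
side tcp px [241.  218.6]
top tcp px [259.4 157.3]
[ 582.3 -100.2  177.3] [ 1.4  0.6 -0.8]
```

View pics/l7.png

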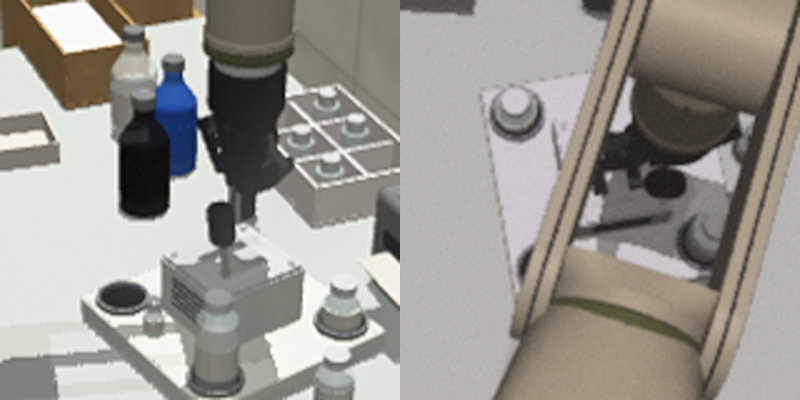

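The knob at side crop (221,222) leans towards the tall bottle but isn't at the stop yet. I'll keep nudging until the force rises.

Call:
send_rows --steps '[[[-0.06,-0.01,0],[0,0,0]],[[-0.06,-0.01,0],[0,0,0]]]'

```text
time: 19.27
tool_pos: [580.6, -100.4, 177.3]
tcp_rot: [180.0, -0.0, 13.5]
ft_force: [2.5, 0.2, -0.8]
finger_gap: -0.3
grip_force: 1.0
```

Call:
send_rows --steps '[[[-0.05,-0.01,0],[0,0,0]],[[-0.05,-0.01,0],[0,0,0]]]'

```text
time: 19.52
tool_pos: [579.2, -100.8, 177.4]
tcp_rot: [180.0, -0.0, 13.5]
ft_force: [4.1, 0.8, -1.8]
finger_gap: 0.1
grip_force: 1.6
```

Call:
send_rows --steps '[[[-0.05,-0.01,0],[0,0,0]],[[-0.05,-0.01,0],[0,0,0]]]'

```text
time: 19.77
tool_pos: [577.7, -101.0, 177.4]
tcp_rot: [180.0, -0.0, 13.5]
ft_force: [4.6, -0.4, -1.8]
finger_gap: -0.6
grip_force: 2.2
```

Call:
send_rows --steps '[[[-0.05,-0.01,0],[0,0,0]],[[-0.05,-0.01,0],[0,0,0]],[[-0.05,-0.01,0],[0,0,0]]]'

```text
time: 20.15
tool_pos: [576.5, -101.3, 177.5]
tcp_rot: [180.0, -0.1, 13.5]
ft_force: [5.7, 0.8, -2.5]
finger_gap: 0.6
grip_force: 2.6
```

Call:
send_rows --steps '[[[0.5,0.12,0],[0,0,0]],[[1.0,0.23,0],[0,0,0]],[[1.5,0.35,0.5],[0,0,0]],[[2.5,0.58,1.5],[0,0,0]],[[2.5,0.58,2.5],[0,0,0]],[[2.5,1.5,3.0],[0,0,0]],[[2.5,3,3.0],[0,0,0]],[[2.5,4.5,3.0],[0,0,0]],[[2.5,4.5,3.0],[0,0,0]]]'

```text
time: 21.28
tool_pos: [650.2, 36.5, 267.1]
tcp_rot: [-180.0, 0.1, 13.7]
ft_force: [1.2, 0.2, 0.1]
finger_gap: 0.0
grip_force: 0.0
```

```bash
python3 kn.py;python3 look.py l8; python3 - <<'E'
from h import *
C=np.array([594,-61]);a=.231
s=snapshot("side")
for th in (-.27,-.225,-.18):
    d=np.array([np.tan(th),np.tan(-.22),1]);d/=np.linalg.norm(d)
    R=np.array([[np.cos(a),-np.sin(a),0],[np.sin(a),np.cos(a),0],[0,0,1]])
    print(th,[(proj(s,np.r_[C,20]+R@d*L)-[220,140])*2.5 for L in(144,170,196)])
E
```

```text
tcp [650.5  33.5 267.1] mixer [76.7 79.1] [180.    0.1  13.5] [0.  0.2 0.3] 21.375
side tcp px [249.5  73.3]
top tcp px [121.7  50.3]
[650.8  32.5 267.1] [-0.1  0.4  0.5]
-0.27 [array([223.77655073, 239.56459624]), array([222.37270256, 223.60942552]), array([220.92728097, 207.17647472])]
-0.225 [array([228.82455499, 236.59120174]), array([228.42088161, 220.07642371]), array([228.00591718, 203.07702958])]
-0.18 [array([233.85667529, 233.80407811]), array([234.44646153, 216.7714567 ]), array([235.0538146 , 199.25026408])]
```

View pics/l8.png

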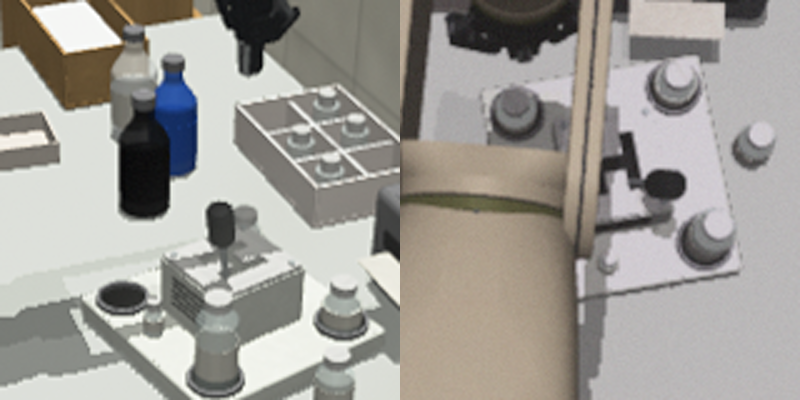

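The knob at side crop (220,223) matches the predicted fully home position (222,224). All the bottles are standing and the arm is clear, so I'm handing in.

```bash
python3 -c "
from bench import order
print(order.hand_in())"
```

```text
the job is handed in; nothing more can be done
None
```

The lever is fully home in the slot at the tall bottle's corner and released, with every bottle still standing where it was and the arm clear, and the job is handed in (no verdict was returned).

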